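# Switch on the suction table with its key

### The job

Switch on the suction table: take the red key out of the wooden key block, push it fully home into the key switch on the grey control box, then turn it clockwise as far as it goes, to the green mark, and let go, leaving the key in the switch. Leave the blue and green keys standing in the block, and do not knock over the bottle or the jar nearby.

Things in the scene. Friction and masses are not known exactly. Their poses are not given: they have to be found in the camera images.
- red_key: The key to use, standing in a slot of the block, its tip 11 mm above the table; 98 mm tall, red bow. Origin at the centre of the blade's tip, z up to the bow. Brass blade 24 (x) by 8 (y) mm, z 0 to 34, the last 6 mm tapering to 16 by 4; steel collar 40 by 20, z 34 to 42, stops it on disc or block; flat bow 36 (x) by 12 (y), z 42 to 98, to pinch across y. Same after a half turn. About 0.07 kg.
- blue_key: Same key with a blue bow, in another slot of the block; it must stay there.
- green_key: Same key with a green bow, in another slot of the block; it must stay there.
- keyblock: Fixed wooden block 190 (x) by 60 (y) by 45 (z) mm, origin at the centre of its underside. Three slots 27.5 (x) by 11.5 (y) mm, 39 mm deep, in its top at x = -60, 0, +60 mm; the keys stand in them, their x along the block's x.
- switchbox: Fixed grey control box 75 mm high, from -75 to 69 mm in x and -90 to 90 in y of its origin on the underside. In its top, axis vertical at x = -20, y = 0: the key switch, a steel disc 57 mm across in a red ring; a white mark (off) beside it to -x, a green mark (on) 1.2 rad (69 degrees) clockwise of the white, seen from above. A lamp and gauge beyond.
- slot (a point): Centre of the key slot's mouth, on the switch axis in the disc's top face, 76 mm above the table. Turns with the disc: x along the slot, z up, the disc's white pointer to -x. Slot 27 (x) by 11 (y) mm, 40 deep, mouth bevelled 3 mm wide and deep all round. With the key fully home its collar rests on the disc, its tip 34 mm below this point.
- lock (a joint): Turn of the switch disc in rad, clockwise from above: 0 off, pointer at the white mark; 1.2 on, pointer at the green mark, at a stop. Starts between 0 and 0.2. No spring: friction of about 0.06 N m, stays where left. The key has about 0.12 rad of play in the slot either way.
- solvent: Amber glass bottle, 52 mm across, 115 mm tall, standing; origin at the centre of its underside.
- filler_jar: White jar with a blue cap, 56 mm across, 65 mm tall, standing; origin at the centre of its underside.

How it is judged (in metres and radians):
On the way, in this order (a step that is already met when the one before it is completed fails the run):
1. the red key is fully home in the switch (within 4 mm), upright, with the switch not yet turned to on (z of red_key in the frame of slot below -0.03 m and horizontal distance between red_key and slot below 0.005 m and angle between the z axis of red_key and the z axis of slot, either way round below 0.12 rad and value of joint lock below 0.8 rad), for 0.2 s.
2. the switch is turned to on (value of joint lock above 1.08 rad), for 0.2 s.
At the end, for the whole second after the job is handed in: The switch stands within 0.12 rad of its on stop, with the red key upright in its slot, home to within 6 mm, at rest and released; the blue and green keys are still in their slots (within 15 mm of where they began), and the bottle and the jar stand upright (value of joint lock above 1.08 rad and z of red_key in the frame of slot below -0.028 m and horizontal distance between red_key and slot below 0.006 m and angle between red_key's own z axis and vertical below 0.14 rad and linear speed of red_key below 0.02 m/s and distance of each of blue_key, green_key from where it was at the start of the episode below 0.015 m and angle between each of solvent, filler_jar's own z axis and vertical below 0.3 rad); the robot touches nothing.
It fails at once if the blue or the green key is pulled out of its slot (distance of any of blue_key, green_key from where it was at the start of the episode above 0.025 m).
It fails at once if the bottle or the jar is knocked over (angle between any of solvent, filler_jar's own z axis and vertical above 0.6 rad).
It also fails if it takes over 48 s, if anything falls off the work surface, if the arm or the gripper's body presses on something with over 40 N, if the wrist force passes 120 N, or if a joint passes its speed limit or range.

### The arm

A 6-joint arm with a two-finger parallel gripper is mounted at the origin on the work surface. World frame = base frame: x ahead of the robot, y to its left, z up, the work surface at z = 0. Lengths are in m, angles in degrees, forces in N, time in s.
With the tool pointing down it reaches from about 0.4 to 0.825 m from the base axis. Payload 7 kg.
Tool frame: the origin (TCP) lies midway between the tips of the shut fingers; the grasp point (between the pads) lies 19 mm behind it; z points along the fingers, y is the direction in which the jaws open and shut (so a half turn about z gives the same grasp; the last joint's range is limited). The gripper opens to 88 mm and grips with 3 to 60 N. Pads are 19 mm wide; open, the fingers measure 130 mm over their backs; the gripper's body (78 mm by 193 mm) begins 47 mm behind the grasp point.
Start: joints at [91.221, 20.546, 0.682, 0, -70.136, -16.507], TCP at [0.178, 0.651, 0.227] pointing down, gripper open.
Joint ranges: [-176.03, 176.03], [-82.01, 121.73], [-58.28, 71.71], [-173.87, 95.51], [-174.79, -0.11], [-173.66, 173.66]. Speed limits (degrees/s): [136.94, 136.94, 172.46, 180, 180, 180].

### API

Orientations are given as a 3x3 rotation matrix whose columns are the frame's x, y, z axes.
In Python, from rig import robot gives the robot as it stands. Calls block until the motion is done:
- robot.goto(position, orientation): joint-space move of the TCP to a pose.
- robot.servo_line(position, ori=None, speed=0.15): straight line of the TCP; ori=None keeps the orientation; speed is the mean speed in m/s.
- robot.movej(angles): joint-space move.
- robot.move_gripper(opening): opening from 0.0 (shut) to 1.0 (fully open); the grip force is fixed at half the most; returns when the fingers have stopped.
- robot.dwell(seconds).
- robot.ik(position, orientation): joint angles nearest the present ones, or None.
- robot.grab_frame(name): name is "scene" or "top" or "wrist"; returns (picture, depth): 420x560x3 uint8, red, green, blue; 420x560 float32, m along the optical axis (not along the pixel's ray), 0 where there is no reading.
- robot.camera_info(name): a dict with "vfov" (degrees; the focal length in pixels is half the picture's height over the tangent of half this angle, whatever the lens; pixels are square), "cx", "cy" (the principal point, pixels), "view" (4x4, takes a point from world to camera coordinates); the wrist camera has in their place "T_tool_cam" (4x4, takes a point from camera to tool coordinates, whose origin is the TCP and whose axes are the flange's). Camera axes: x right, y down, z forward; pixel columns grow to the right and rows downward; lengths in m; the calibration is good to about 2 mm. A picture is of the moment at which its call begins: read the wrist's pose just before it. camera_info takes no time and is no camera call.
A pose or a line that the arm cannot do raises robot.Unreachable and nothing moves.
- robot.job_done(): hands the job in, once; it reports no verdict.
Readings, each from a call of its own:
- robot.read_t(): time.
- robot.read_qpos(): joint angles.
- robot.read_qvel(): joint speeds.
- robot.read_effort(): joint torques, N m.
- robot.read_position(): TCP position.
- robot.read_tcp_rot(): TCP orientation.
- robot.read_force(): force on the tool from outside, world axes, zero at the start.
- robot.read_ft_torque(): the same for the moment, N m.
- robot.read_grip_width(): opening from 0.0 (shut) to 1.0 (fully open).
Only numpy, scipy, OpenCV 4.12 (cv2) and the standard library are available. Lean on these libraries where they do the work, as an engineer would, in place of code of your own. Each camera call takes 0.05 s, during which the arm holds its last target.

## Working session

There is one attempt and no reset: what is moved stays moved. The work goes in short steps, each a Python script; the robot and the scene stay as the last script left them, time stands still between calls to the robot, and variables do not carry over. Pictures are saved under pics/ and viewed, and the job is handed in when it is done.

```bash
mkdir -p pics; ls; cat > h.py <<'E'
import numpy as np, cv2
from rig import robot
def save(n,im): cv2.imwrite('pics/'+n,cv2.cvtColor(np.ascontiguousarray(im),cv2.COLOR_RGB2BGR))
E
python3 - <<'E'
from h import *
for n in ['scene','top','wrist']:
    R=robot.read_tcp_rot();p=robot.read_position()
    im,d=robot.grab_frame(n); save(n+'0.png',im); np.savez('pics/'+n+'0.npz',im=im,d=d,R=R,p=p)
    print(n,robot.camera_info(n))
print(p,R,robot.read_t())
E
```

```text
pics
scene {'vfov': 55.41131904998842, 'cx': 277.1337886985419, 'cy': 207.07575994530495, 'view': array([[ 0.35055426,  0.9364741 , -0.01131261, -0.23123201],
       [ 0.76753389, -0.29419385, -0.56951006, -0.36767501],
       [-0.53665952,  0.19096136, -0.82190651,  1.05070514],
       [ 0.        ,  0.        ,  0.        ,  1.        ]])}
top {'vfov': 47.03417017098722, 'cx': 287.15023848463545, 'cy': 214.95864073413853, 'view': array([[-3.95155645e-03, -9.99714591e-01,  2.35610362e-02,
         4.92288785e-03],
       [-9.86813966e-01,  8.59204959e-05, -1.61858548e-01,
         5.70851163e-01],
       [ 1.61810328e-01, -2.38899528e-02, -9.86532659e-01,
         1.06675023e+00],
       [ 0.00000000e+00,  0.00000000e+00,  0.00000000e+00,
         1.00000000e+00]])}
wrist {'vfov': 59.32162631673184, 'cx': 276.06803766849794, 'cy': 208.02937360378186, 'T_tool_cam': array([[ 1.32702721e-03, -9.66129765e-01, -2.58053320e-01,
         6.94577593e-02],
       [ 9.99998979e-01,  1.41888775e-03, -1.69747227e-04,
         4.74252591e-06],
       [ 5.30146544e-04, -2.58052831e-01,  9.66130662e-01,
        -1.58588427e-01],
       [ 0.00000000e+00,  0.00000000e+00,  0.00000000e+00,
         1.00000000e+00]])}
[0.17787055 0.65069871 0.22569757] [[ 9.64600730e-01 -2.63714561e-01 -2.49050531e-04]
 [-2.63714636e-01 -9.64599606e-01 -1.48014994e-03]
 [ 1.50103046e-04  1.49343198e-03 -9.99998874e-01]] 0.15
```

View pics/scene0.png

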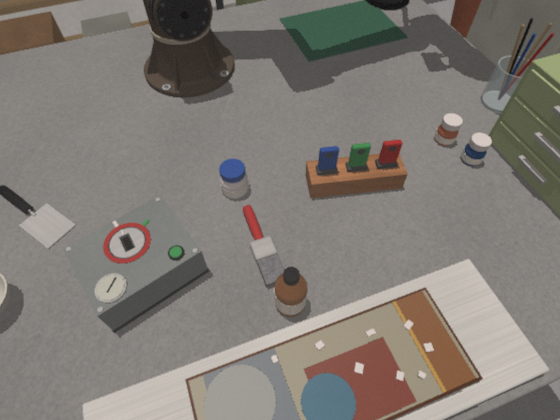

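View pics/top0.png

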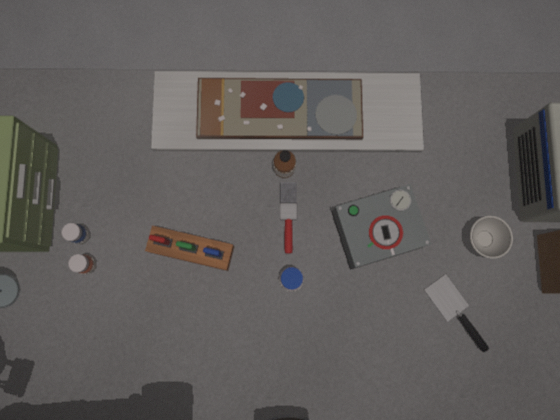

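View pics/wrist0.png

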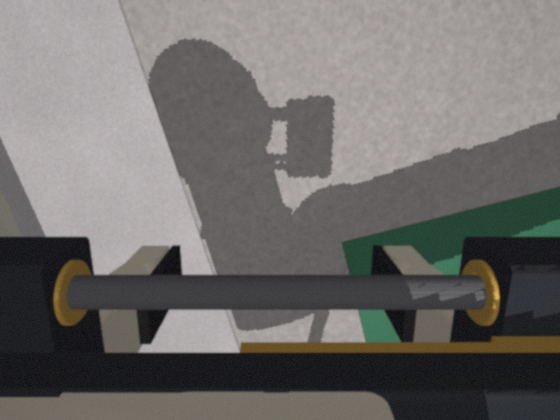

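The top view shows the key block at about (190,248) with the red key leftmost at (159,239). The switch is at about (386,232), the bottle at (285,160) and the jar at (291,278). I'll enlarge these areas and deproject them.

```bash
cat >> h.py <<'E'
def deproj(info,d,u,v,T=None):
    f=210/np.tan(np.radians(info['vfov']/2))
    z=d
    c=np.stack([(u-info['cx'])*z/f,(v-info['cy'])*z/f,z,np.ones_like(z)],-1)
    if T is None: T=np.linalg.inv(info['view'])
    return (c@T.T)[...,:3]
def wristT(R,p):
    T=np.eye(4);T[:3,:3]=R;T[:3,3]=p
    return T@robot.camera_info('wrist')['T_tool_cam']
def plane_px(info,u,v,z,T=None):
    """pixel -> world at height z"""
    a=deproj(info,np.array(1.),u,v,T); T2=np.linalg.inv(info['view']) if T is None else T
    o=T2[:3,3]; return o+(a-o)*(z-o[2])/(a[2]-o[2])
E
python3 - <<'E'
from h import *
z=np.load('pics/top0.npz');im=z['im'];d=z['d']
a=cv2.resize(im[215:285,135:245],None,fx=7,fy=7,interpolation=cv2.INTER_CUBIC);save('blk.png',a)
a=cv2.resize(im[175:275,325:440],None,fx=6,fy=6,interpolation=cv2.INTER_CUBIC);save('box.png',a)
info=robot.camera_info('top')
v,u=np.mgrid[:420,:560]
P=deproj(info,d.astype(float),u.astype(float),v.astype(float))
for n,(a,b) in dict(red=(159,239),green=(186,245),blue=(212,251),disc=(380,222),box=(360,250),table=(250,250),jar=(291,278),bot=(285,156)).items(): print(n,P[b,a].round(4))
m=(P[...,2]>.038)&(P[...,2]<.052)&(u>135)&(u<245)&(v>215)&(v<285)
print(m.sum(), np.median(P[m][:,2]))
print(cv2.minAreaRect(P[m][:,:2].astype(np.float32)))
m=(P[...,2]>.068)&(P[...,2]<.083)&(u>325)&(u<440)&(v>175)&(v<280)
print(m.sum(), np.median(P[m][:,2]),cv2.minAreaRect(P[m][:,:2].astype(np.float32)))
hsv=cv2.cvtColor(im,cv2.COLOR_RGB2HSV)
for n,lo,hi,box in [('red',0,8,(140,225,178,260)),('green',45,80,(170,230,205,262)),('blue',105,130,(195,235,235,265)),('ring',0,8,(360,205,412,258)),('jar',105,130,(275,262,310,295))]:
    h=hsv[...,0].astype(int);m=((h>=lo)&(h<=hi)|((lo==0)&(h>172)))&(hsv[...,1]>140)&(u>box[0])&(u<box[2])&(v>box[1])&(v<box[3])
    q=P[m];print(n,m.sum(),u[m].mean(),v[m].mean(),q[:,2].max(),np.median(q,0))
E
```

```text
red [0.5085 0.2807 0.1075]
green [0.4954 0.2224 0.1089]
blue [0.4823 0.1664 0.1098]
disc [ 0.55   -0.2044  0.0759]
box [ 0.4872 -0.1579  0.0732]
table [ 0.4943  0.0911 -0.0005]
jar [ 0.426  -0.0038  0.0647]
bot [0.6909 0.0097 0.117 ]
1712 0.04566811530030812
((0.49773719906806946, 0.22784222662448883), (0.19163230061531067, 0.06019539386034012), 76.53421783447266)
4962 0.07569952043616412 ((0.5448988676071167, -0.21170257031917572), (0.14418478310108185, 0.18144328892230988), 16.663625717163086)
red 93 156.95698924731184 238.59139784946237 1.1446650955315851 [0.5101527  0.28499702 0.10895607]<stdin>:17: RuntimeWarning: Mean of empty slice.
  ret = ret.dtype.type(ret / rcount)
Traceback (most recent call last):
ValueError: zero-size array to reduction operation maximum which has no identity
```

View pics/blk.png

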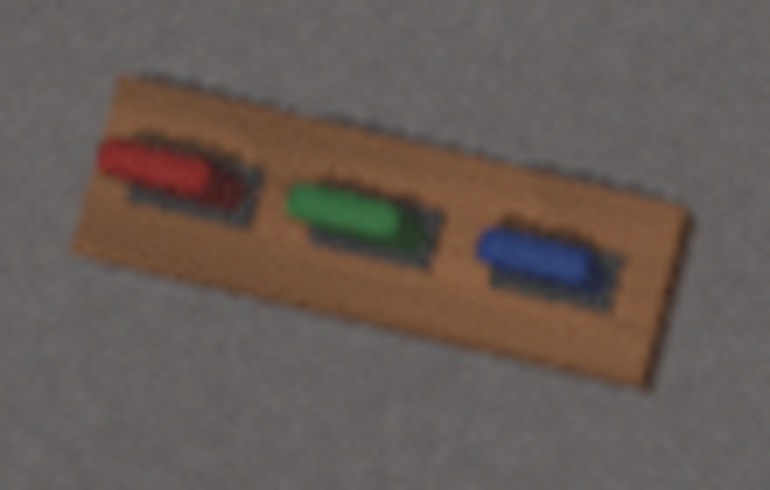

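View pics/box.png

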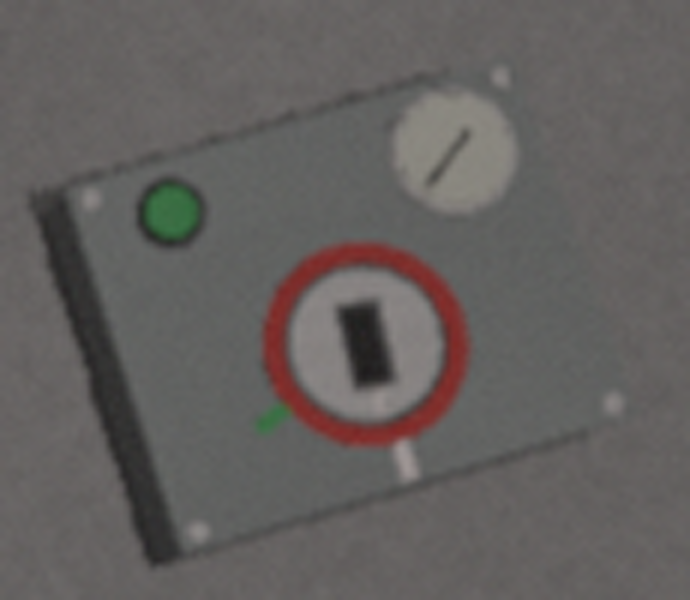

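```bash
cat >> h.py <<'E'
def down(yaw):
    a=np.radians(yaw);c,s=np.cos(a),np.sin(a)
    return np.array([[c,s,0],[s,-c,0],[0,0,-1.]])
E
python3 - <<'E'
from h import *
print(robot.read_qpos())
for y in (76.5,-103.5): print(y,[robot.ik([.511,.286,z],down(y)) for z in (.06,.24)])
for y in (10,-170,-60,120,): print(y,[robot.ik([.5415,-.2145,z],down(y)) for z in (.09,.24)])
b=np.array([.5449,-.2117]); a=np.radians(16.66); ex=np.array([np.cos(a),np.sin(a)])
print(b+ex*(-.02+.003))
E
```

```text
[ 9.12207538e+01  2.05827414e+01  6.45878852e-01 -1.33384519e-02
 -7.01372980e+01 -1.65065867e+01]
76.5 [array([ 48.35422999,  21.33876735, -22.50215005,   0.        ,
       -46.15908261, 118.14577001]), array([ 48.35422999,  11.69385092,  -9.80117645,   0.        ,
       -68.50497264, 118.14577001])]
-103.5 [array([ 48.35422999,  21.33876735, -22.50215005,   0.        ,
       -46.15908261, -61.85422999]), array([ 48.35422999,  11.69385092,  -9.80117645,   0.        ,
       -68.50497264, -61.85422999])]
10 [array([ -2.38293359,  19.02243193, -21.22160491,   0.        ,
       -49.75596315, 102.38293359]), array([ -2.38293359,  11.39342953, -10.18546759,   0.        ,
       -68.42110288, 102.38293359])]
-170 [array([ -2.38293359,  19.02243193, -21.22160491,   0.        ,
       -49.75596315, -77.61706641]), array([ -2.38293359,  11.39342953, -10.18546759,   0.        ,
       -68.42110288, -77.61706641])]
-60 [array([ -2.38293359,  19.02243193, -21.22160491,   0.        ,
       -49.75596315,  32.38293359]), array([ -2.38293359,  11.39342953, -10.18546759,   0.        ,
       -68.42110288,  32.38293359])]
120 [array([  -2.38293359,   19.02243193,  -21.22160491,    0.        ,
        -49.75596315, -147.61706641]), array([  -2.38293359,   11.39342953,  -10.18546759,    0.        ,
        -68.42110288, -147.61706641])]
[ 0.52861361 -0.21657376]
```

```bash
python3 - <<'E'
from h import *
for n,p,y in [('wk',[.511,.286,.235],76.5),('ws',[.5286,-.2166,.20],10)]:
    robot.goto(p,down(y)); 
    R=robot.read_tcp_rot();p=robot.read_position()
    im,d=robot.grab_frame('wrist'); save(n+'.png',im); np.savez('pics/'+n+'.npz',im=im,d=d,R=R,p=p); print(robot.read_t(),p)
E
```

```text
2.2167 [0.51088579 0.28640003 0.23497607]
4.1 [ 0.5290406  -0.21585351  0.20009924]
```

View pics/wk.png

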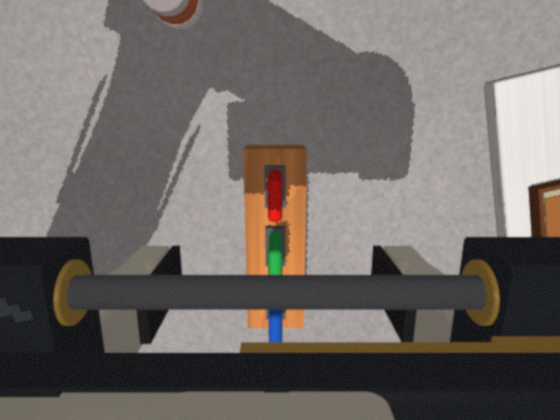

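View pics/ws.png

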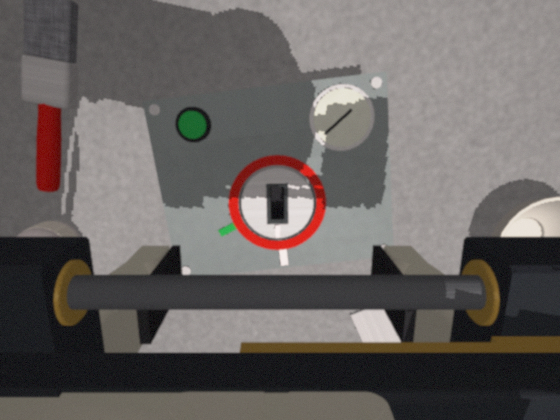

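Wrist views: the red bow is at about (275,195), seen end-on between the fingers. The ring is centred at about (277,202), with the slot nearly aligned to the image column. Next I'll measure both at sub-pixel level.

```bash
python3 - <<'E'
from h import *
info=robot.camera_info('wrist')
v,u=np.mgrid[:420,:560].astype(float)
def red(im):
    h=cv2.cvtColor(im,cv2.COLOR_RGB2HSV); return ((h[...,0]<8)|(h[...,0]>172))&(h[...,1]>150)&(h[...,2]>60)
z=np.load('pics/wk.npz');T=wristT(z['R'],z['p']);P=deproj(info,z['d'].astype(float),u,v,T)
m=red(z['im'])&(abs(u-275)<40)&(v>150)&(v<240)
q=P[m]; top=q[(q[:,2]>.100)&(q[:,2]<.115)]; print('key',len(q),len(top),top.mean(0),cv2.minAreaRect(top[:,:2].astype(np.float32)))
mb=(abs(u-275)<50)&(v>130)&(v<260)&(P[...,2]>.04)&(P[...,2]<.05)
print('blk',cv2.minAreaRect(P[mb][:,:2].astype(np.float32)))
save('wkc.png',cv2.resize(z['im'][140:250,220:330],None,fx=5,fy=5,interpolation=cv2.INTER_CUBIC))
z=np.load('pics/ws.npz');T=wristT(z['R'],z['p']);P=deproj(info,z['d'].astype(float),u,v,T)
m=red(z['im'])&(abs(u-277)<60)&(abs(v-202)<60)
c=max(cv2.findContours(m.astype(np.uint8),cv2.RETR_EXTERNAL,cv2.CHAIN_APPROX_NONE)[0],key=len)
w=np.array([plane_px(info,a[0],a[1],.0758,T) for a in c[:,0]])
print('ring z',np.median(P[m][:,2]),cv2.minEnclosingCircle(w[:,:2].astype(np.float32)),cv2.fitEllipse(w[:,:2].astype(np.float32)))
g=cv2.cvtColor(z['im'],cv2.COLOR_RGB2GRAY)
dk=((g<75)&(abs(u-277)<18)&(abs(v-202)<26)).astype(np.uint8)
c=max(cv2.findContours(dk,cv2.RETR_EXTERNAL,cv2.CHAIN_APPROX_NONE)[0],key=len)
w=np.array([plane_px(info,a[0],a[1],.074,T) for a in c[:,0]])
print('slot',cv2.boundingRect(c),cv2.minAreaRect(w[:,:2].astype(np.float32)))
save('wsc.png',cv2.resize(z['im'][145:275,210:340],None,fx=5,fy=5,interpolation=cv2.INTER_CUBIC))
E
```

```text
key 708 592 [0.50983056 0.28717307 0.10863265] ((0.5095437169075012, 0.28628459572792053), (0.034726642072200775, 0.010558326728641987), 76.6836929321289)
blk ((0.5049352645874023, 0.2653616964817047), (0.11137112975120544, 0.06019044667482376), 76.72661590576172)
ring z 0.07699878653883349 ((0.526796281337738, -0.21694424748420715), 0.03844203054904938) ((0.5268046855926514, -0.216930091381073), (0.07562747597694397, 0.07571658492088318), 173.31666564941406)
slot (267, 184, 21, 38) ((0.527062714099884, -0.21698257327079773), (0.030358821153640747, 0.015823686495423317), 10.164169311523438)
```

View pics/wsc.png

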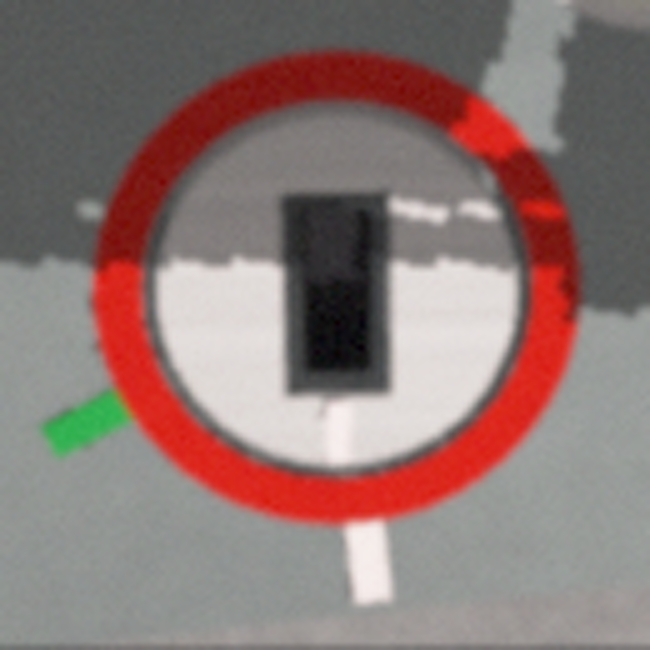

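View pics/wkc.png

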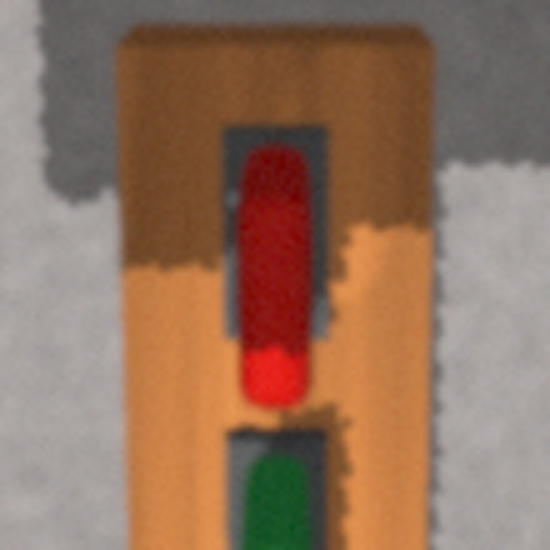

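```bash
python3 - <<'E'
from h import *
p=[.5097,.2866]
robot.goto(p+[.17],down(76.7))
robot.servo_line(p+[.061],speed=.1)
print(robot.read_t(),robot.read_position(),robot.read_force())
robot.move_gripper(0.0)
print('w',robot.read_grip_width(),robot.read_force(),robot.read_ft_torque())
robot.servo_line(p+[.20],speed=.1)
print(robot.read_t(),robot.read_grip_width(),robot.read_position(),robot.read_force())
im,d=robot.grab_frame('wrist');save('g1.png',im);np.savez('pics/g1.npz',im=im,d=d)
im,d=robot.grab_frame('scene');save('g1s.png',im)
E
```

```text
7.175 [0.51006636 0.28692482 0.0616561 ] [ 0.02066914  0.76453986 -0.57074958]
w 0.13304975240156863 [0.93149754 0.04840629 0.01585933] [-0.06974441 -0.0992704   0.02399047]
9.8833 0.1359415056623189 [0.50940082 0.28635318 0.19923394] [ 0.20718098  0.22044989 -0.75668598]
```

View pics/g1.png

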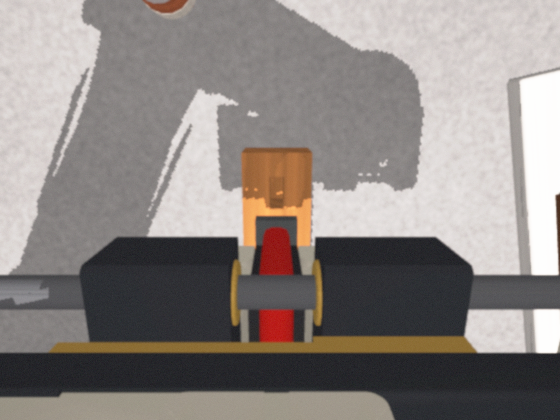

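View pics/g1s.png

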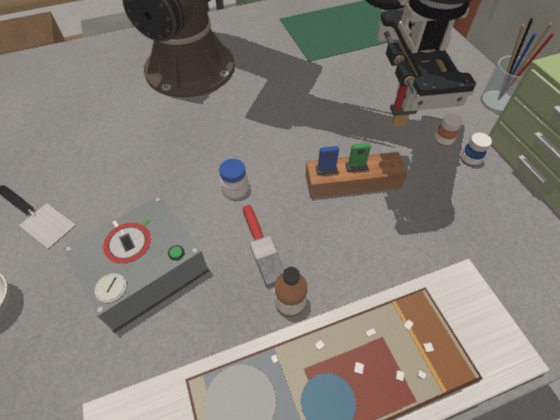

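The red key is held and centred (column 276), and the blue and green keys are still in the block. Next I'll hover over the slot.

```bash
python3 - <<'E'
from h import *
s=[.5269,-.2169]
robot.goto(s+[.20],down(10)); robot.servo_line(s+[.140],speed=.1)
robot.dwell(.2)
print(robot.read_t(),robot.read_position(),robot.read_force(),robot.read_ft_torque())
for n in('wrist','scene','top'):
    im,d=robot.grab_frame(n);save('h_'+n+'.png',im)
    if n=='scene': save('h_sc.png',cv2.resize(im[170:290,70:220],None,fx=5,fy=5,interpolation=cv2.INTER_CUBIC))
E
```

```text
12.7667 [ 0.52735539 -0.21693821  0.14074214] [ 0.0329571  -0.85882214 -1.10530967] [-0.02256234  0.01374999  0.02848278]
```

View pics/h_wrist.png

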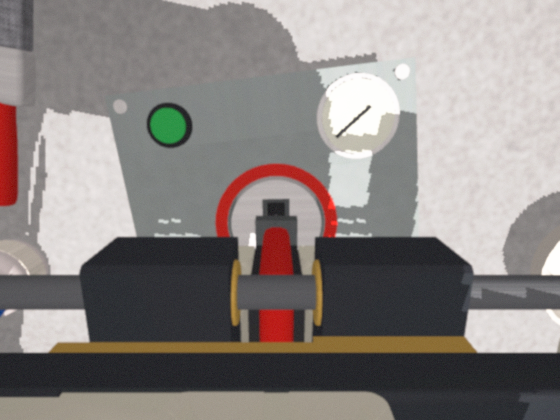

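View pics/h_sc.png

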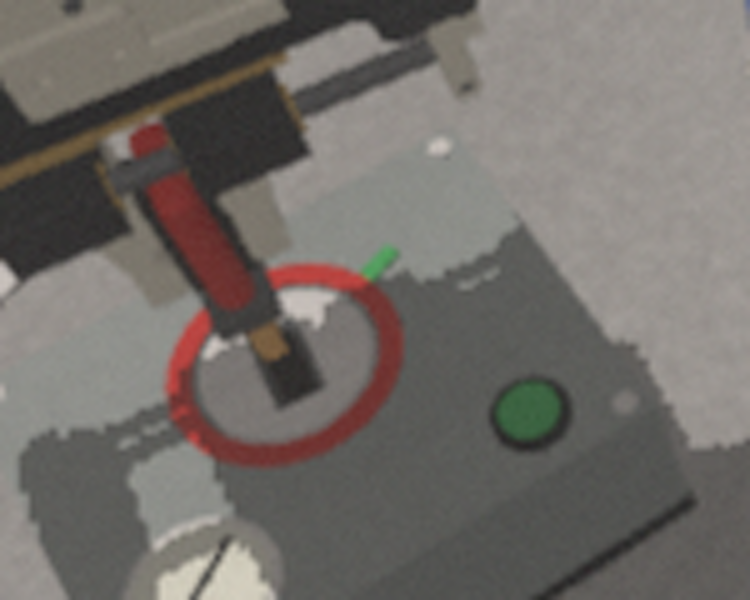

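The key lines up with the slot (both at column 276 or so). I'll lower it in steps while watching the force.

```bash
python3 - <<'E'
from h import *
s=[.5269,-.2169]
for z in [.126,.119,.112,.105,.099,.095,.0935,.0925,.0915,.0905,.0895]:
    robot.servo_line(s+[z],speed=.05)
    f=robot.read_force();print(z,robot.read_position().round(4),f.round(1),robot.read_ft_torque().round(2),round(robot.read_t(),2))
    if f[2]>20 or np.hypot(f[0],f[1])>15: break
im,d=robot.grab_frame('scene');save('i_sc.png',cv2.resize(im[170:290,70:220],None,fx=5,fy=5,interpolation=cv2.INTER_CUBIC))
E
```

```text
0.126 [ 0.5266 -0.2169  0.1255] [ 0.1 -0.1 -0.5] [-0.04 -0.08 -0.03] 13.35
0.119 [ 0.5266 -0.2169  0.1186] [ 0.9  0.2 -0.1] [-0.07 -0.05  0.03] 13.64
0.112 [ 0.5266 -0.2169  0.1116] [ 0.  -0.  -0.7] [-0.02 -0.05  0.04] 13.93
0.105 [ 0.5266 -0.2169  0.1046] [-0.9 -0.1 -0.4] [-0.08  0.02 -0.02] 14.22
0.099 [ 0.5266 -0.2169  0.0986] [-0.3  0.  -1.3] [-0.02  0.02 -0.01] 14.49
0.095 [ 0.5267 -0.2169  0.0947] [-0.8 -0.2 -1.2] [-0.02  0.06 -0.03] 14.74
0.0935 [ 0.5269 -0.2169  0.0934] [-0.5  0.4 -0.5] [-0.03  0.02 -0.07] 14.99
0.0925 [ 0.5269 -0.2169  0.0925] [-0.7 -0.4 -1. ] [-0.03  0.03  0.06] 15.24
0.0915 [ 0.5271 -0.2169  0.0919] [-2.4  1.3  3.6] [ 0.21  0.42 -0.01] 15.49
0.0905 [ 0.5271 -0.217   0.0919] [-4.   3.  12.1] [ 1.07  1.6  -0.06] 15.74
0.0895 [ 0.5272 -0.217   0.0918] [-5.6  3.9 20. ] [ 1.79  2.6  -0.05] 15.99
```

View pics/i_sc.png

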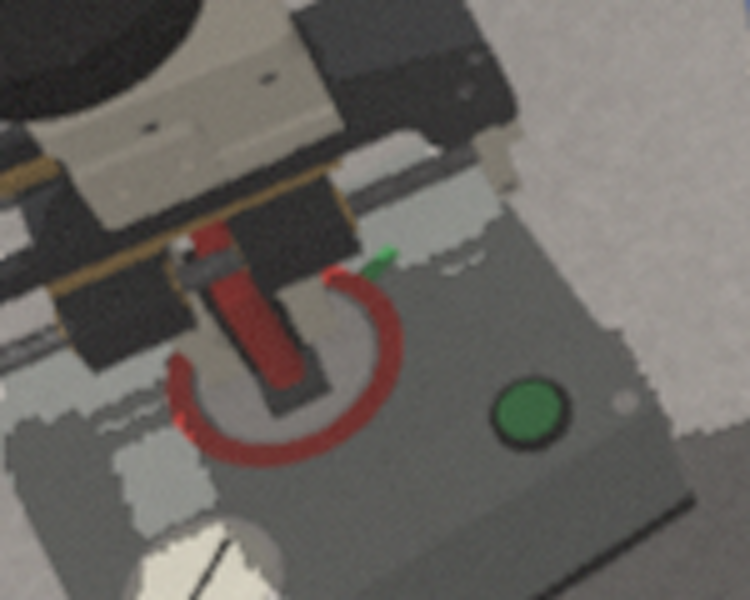

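The key is home, with the collar on the disc (contact at z=0.0919, or 0.0926 nominal). I'll relax the push and turn it in steps.

```bash
python3 - <<'E'
from h import *
s=[.5270,-.2169,.0916]
robot.servo_line(s,speed=.05); robot.dwell(.3)
print(robot.read_force().round(1))
for y in [0,-12,-24,-36,-44,-48,-51,-54,-56,-58,-60,-62,-64,-66]:
    robot.servo_line(s,ori=down(y)) if 0 else robot.goto(s,down(y))
    R=robot.read_tcp_rot();f=robot.read_force();t=robot.read_ft_torque()
    print(y,np.degrees(np.arctan2(R[1,0],R[0,0])).round(1),f.round(1),t.round(2),round(robot.read_t(),2))
    if abs(t[2])>.8 or np.hypot(f[0],f[1])>20: break
im,d=robot.grab_frame('top');save('t_top.png',cv2.resize(im[175:275,325:440],None,fx=6,fy=6,interpolation=cv2.INTER_CUBIC))
im,d=robot.grab_frame('scene');save('t_sc.png',cv2.resize(im[170:290,70:220],None,fx=5,fy=5,interpolation=cv2.INTER_CUBIC))
E
```

```text
[-2.1  2.6  6.4]
0 -0.0 [-0.1  0.2  6.1] [ 0.24  0.3  -0.07] 16.88
-12 -12.0 [ 0.1 -0.   5.9] [ 0.03  0.18 -0.07] 17.2
-24 -24.0 [ 0.4 -0.6  5.5] [-0.19  0.23 -0.03] 17.52
-36 -36.0 [-1.3 -0.6  4.9] [-0.3   0.28 -0.03] 17.83
-44 -44.0 [-0.8 -0.5  5.9] [-0.38  0.39 -0.  ] 18.09
-48 -48.0 [-0.5 -1.1  5.6] [-0.53  0.41 -0.03] 18.34
-51 -51.0 [-1.5 -1.9  6.5] [-0.54  0.45 -0.06] 18.59
-54 -54.0 [-0.3 -1.5  5.9] [-0.56  0.48 -0.05] 18.84
-56 -56.0 [-1.4 -1.8  5.6] [-0.61  0.48 -0.05] 19.09
-58 -58.0 [-1.6 -1.2  6.3] [-0.62  0.49  0.04] 19.34
-60 -60.0 [-2.2 -2.1  6.4] [-0.69  0.58 -0.02] 19.59
-62 -61.9 [-2.  -2.6  5.6] [-0.62  0.61  0.47] 19.84
-64 -63.9 [-1.6 -3.2  5.6] [-0.73  0.59  0.76] 20.09
-66 -65.9 [-1.9 -2.6  5.9] [-0.72  0.61  0.8 ] 20.34
```

View pics/t_sc.png

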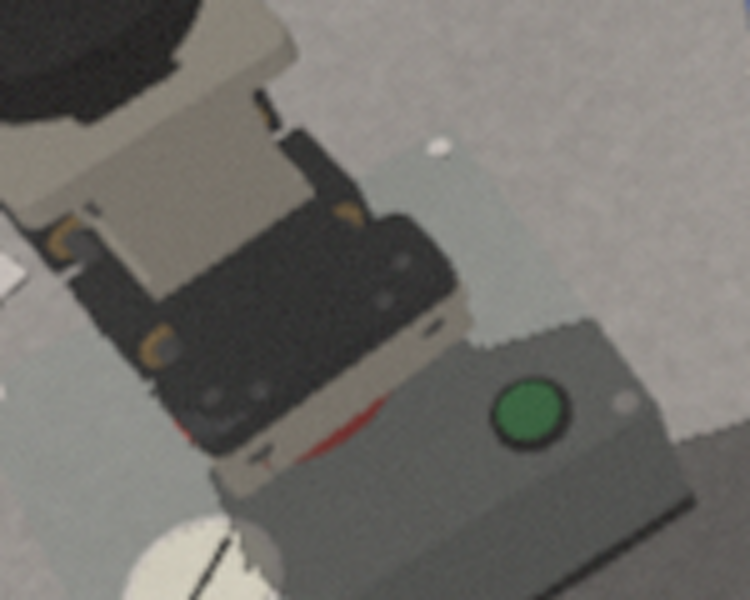

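The stop was felt at about -61°, against a predicted -59°. I'll back off a little within the play, release and rise straight up.

```bash
python3 - <<'E'
from h import *
s=[.5270,-.2169,.0919]
robot.goto(s,down(-60))
print(robot.read_force().round(1),robot.read_ft_torque().round(2))
robot.move_gripper(.6)
print(robot.read_grip_width(),robot.read_force().round(1))
robot.servo_line(s[:2]+[.22],speed=.12)
R=robot.read_tcp_rot();p=robot.read_position()
im,d=robot.grab_frame('wrist');save('e_w.png',im);np.savez('pics/ew.npz',im=im,d=d,R=R,p=p)
im,d=robot.grab_frame('top');save('e_t.png',cv2.resize(im[175:275,325:440],None,fx=6,fy=6,interpolation=cv2.INTER_CUBIC))
im,d=robot.grab_frame('scene');save('e_s.png',im)
print(robot.read_t(),robot.read_force())
E
```

```text
[-0.9 -1.6  4.5] [-0.91  0.37  0.03]
0.5946771029197934 [ 0.6  0.4 -0.8]
22.9167 [-0.33411759 -0.52080888 -0.65676252]
```

View pics/e_w.png

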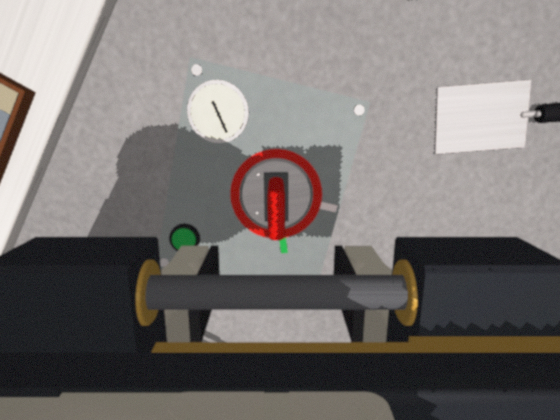

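View pics/e_s.png

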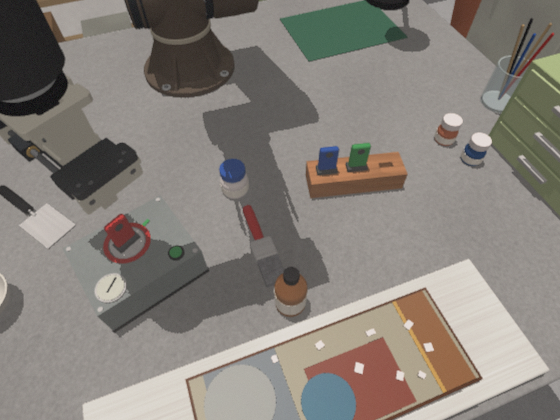

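```bash
python3 - <<'E'
from h import *
info=robot.camera_info('wrist');v,u=np.mgrid[:420,:560].astype(float)
z=np.load('pics/ew.npz');T=wristT(z['R'],z['p']);P=deproj(info,z['d'].astype(float),u,v,T)
h=cv2.cvtColor(z['im'],cv2.COLOR_RGB2HSV);m=((h[...,0]<8)|(h[...,0]>172))&(h[...,1]>150)&(P[...,2]>.13)&(P[...,2]<.15)&(abs(u-276)<30)&(v<245)
q=P[m];print(len(q),np.median(q[:,2]),cv2.minAreaRect(q[:,:2].astype(np.float32)))
save('e_wc.png',cv2.resize(z['im'][140:260,210:340],None,fx=6,fy=6,interpolation=cv2.INTER_CUBIC))
E
```

```text
842 0.139826663284389 ((0.5268885493278503, -0.21704719960689545), (0.011948607861995697, 0.034657567739486694), 31.786287307739258)
```

View pics/e_wc.png

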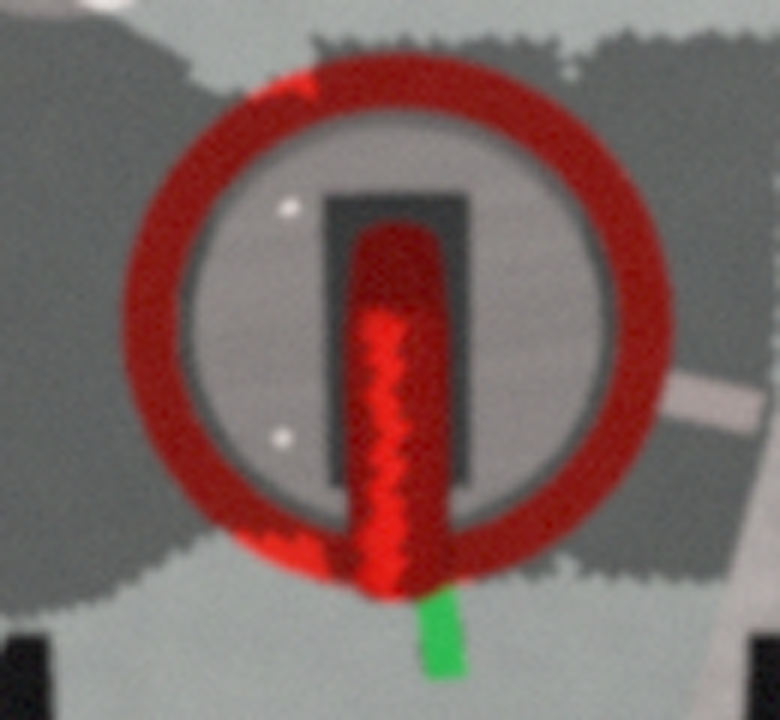

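View pics/e_t.png

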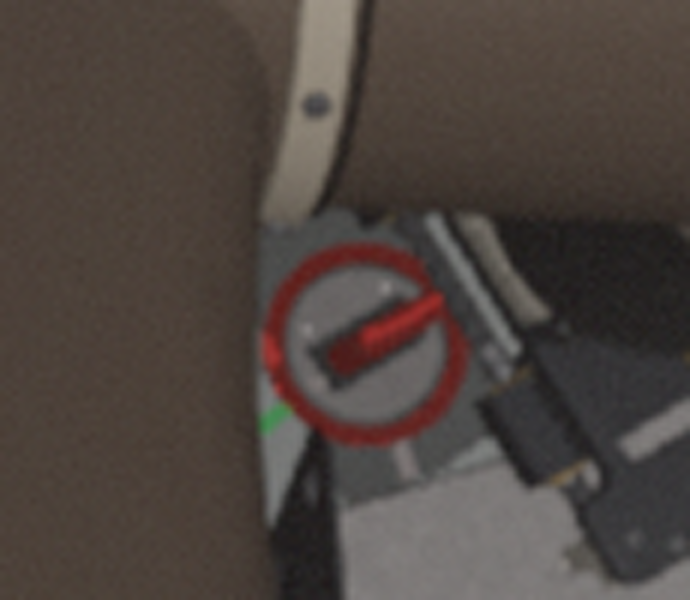

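```bash
python3 - <<'E'
from h import *
robot.job_done();print(robot.read_t())
E
```

```text
the job is handed in; nothing more can be done
the job is handed in; nothing more can be done
```

I took the red key out of the block, pushed it fully home in the switch, and turned it clockwise to the on stop. I then let go, raised the gripper clear, and handed the job in at about 23 s of the 48 s allowed. The hand-in gave no verdict, so these are my own last checks:

- **Key home:** its top measured 139.8 mm above the table, against 140 mm nominal. The key was within about 0.2 mm of the slot centre I had measured. When I pushed it in, the collar met the disc firmly, with about 20 N of upward force.
- **Switch on:** I felt the stop as a rise in torque to 0.8 N m at a tool angle of about -61°. The key came to rest at -58.2°. Allowing for the play in the slot, the disc is at about 1.19 rad of 1.2. I worked this out from the key's angle, because the key hid the disc's pointer in the pictures.
- **Other objects:** in the last scene picture the blue and green keys were still in the block, and the bottle and jar were upright. The gripper was touching nothing.

No check failed or disagreed with another beyond about 2° or 1 mm.

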